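# Prop up the loaded wafer cassette on its ratchet tilt stand

## Robot

A 6-joint arm with a two-finger parallel gripper is mounted at the origin on a cart in front of the work surface, level with it; the furniture and walls round the work are solid. World frame = base frame: x ahead of the robot, y to its left, z up, the work surface at z = 0. Lengths are in m, angles in rad, forces in N, time in s.
With the tool pointing down it reaches from about 0.25 to 0.775 m from the base axis. Payload 4 kg.
Tool frame: the origin (TCP) lies at the very end of the fingers, on their centre line; the grasp point (between the pads) lies 19 mm behind it (robot.hold_point_z is the distance from the TCP to the grasp point, in m); z points along the fingers, y is the line along which they close (so a half turn about z gives the same grasp; the last joint's range is limited). The gripper opens to 94 mm and grips with 3 to 60 N. Pads are 16 mm wide; open, the fingers measure 119 mm over their backs; the gripper's body (75 mm by 177 mm) begins 78 mm behind the grasp point.
Start: joints at [-1.33, 0.087, 1.371, -0, 1.684, -0.103], TCP at [0.185, -0.518, 0.206] pointing down, gripper open.
Joint ranges: [-3.1, 3.1], [-0.76, 2.03], [0.27, 2.55], [-1.08, 4.22], [0.17, 2.65], [-2.57, 2.57]. Speed limits (rad/s): [2.79, 2.79, 3.14, 3.14, 3.14, 3.14].

## Interface

Orientations are given as [roll, pitch, yaw] about the fixed x, y, z axes, in that order (R = Rz(yaw) Ry(pitch) Rx(roll)).
In Python, from bench import robot gives the robot as it stands.
- The arm moves only by the tool carry_out, never from a script. Its argument "steps" is a list of rows, each a list of 3 entries, a list of its own where there are three numbers: the shift along the tool's x, y, z in m, then the turn about the tool's z in units of 10 degrees (1.0 is 10 degrees), then the closure, from -1 (fully open) to 1 (shut). In form: [[[tx, ty, tz], roll, jaw], ...]. A call has 1 to 10 rows; each row is the pose to reach, as a shift and turn from the pose commanded when the call began, along the tool's axes at that moment; what a row does not reach only later rows make up. A row lasts 1/8 s, in which the tool goes at most 62.5 mm and 10.7 degrees, less where a joint would pass 70% of its speed; a pose out of reach is approached as far as the arm can. A call with a gripper value outside its range is refused whole. The fingers move at their own pace and stop on an object; the grip force is fixed at half the most. Time passes only in rows, so rows that repeat a pose let the fingers close. It gives the time, the measured TCP pose, the force, the opening and the grip force at its end, in the units of the state.
- robot.get_obs(): the state, without advancing time (a new reading comes with each control period).
- robot.snapshot(name): name is "scene" or "top"; returns a dict with "image" (384x512x3 uint8, red, green, blue), "z_map" (384x512 float32, m along the optical axis (not along the pixel's ray), 0 where there is no reading), "mtx" (3x3 intrinsics, pixels), "R" (3x3) and "t" (3): a world point X has camera coordinates R X + t. Camera axes: x right, y down, z forward; pixel columns grow to the right and rows downward; lengths in m; the calibration is good to about 2 mm. A picture is of the moment at which its call begins.
- robot.close_job(): hands the job in; it is judged then, once.
The state is a dict: "time": time; "joint_positions": joint angles; "qvel": joint speeds; "joint_torque": joint torques, N m; "tool_pos": TCP position; "ee_rot": TCP orientation; "wrist_force": force on the tool from outside, world axes, zero at the start; "wrist_torque": the same for the moment, N m; "width": finger opening in m; "finger_force": force on a finger pad.
Only numpy, scipy, OpenCV 4.12 (cv2) and the standard library are available. Lean on these libraries where they do the work, as an engineer would, in place of code of your own. Each camera call takes 0.05 s, during which the arm holds its last target. There are 200 camera calls.

## Task

Take the blue grip of the tilt stand's folded prop and swing the prop up until it has dropped into its second, last notch under the deck, so that the deck with the loaded wafer cassette stays up at the steep setting when you let go. The toothed rack can be set differently each time, so feel for the notch; do not force the prop once it meets the end wall, do not touch the cassette or press on the deck and its clear guards, do not let the deck fall, and leave the dish, the tweezers and the timer where they are.

Things in the scene. Friction and masses are not known exactly. Their poses are not given: they have to be found in the camera images.
- tilt_stand: Steel base of a cassette tilt stand, fixed: plate 204 x 72 mm, top 10 mm up. Origin: centre of its underside. +x runs from the deck's hinge (x -85, z 42 mm, end nearer the robot) to the free end, +y left, +z up. The prop's pivot line lies along y at x 15, z 28 mm.
- deck: Aluminium deck, plate 182 x 76 x 3 mm, 0.5 to 0.65 kg, edges turned up, clear guards 98 mm over all rising 72 mm at both sides. Origin on its hinge line, +x along the plate to the free end, +z out of it, underside at z 0. Level at first. A toothed rack under it, adjustable, has two notches for the prop's bar: tilt 8 to 21 degrees in the first, 25 to 31 in the last. It sinks as the bar drops in.
- prop: U-shaped steel brace pivoted on the base, 10 mm cross bar 60 mm from the pivot. Origin on the pivot, +x along the arms. At first folded under the deck, 0 to 6 degrees above level, to the free end. Swung up it lifts the deck (6 to 14 N at the grip), clicks into notch one at 30 to 66 degrees, the last at 82 to 108, and within 4 degrees meets the end wall. In a notch it holds; else it falls back.
- prop_grip (a point): Centre of the blue grip, a sleeve 16 mm across, 28 mm long, free to turn on the bar's end. It lies along the stand's y, 67 mm right (-y) of its middle line, 60 mm from the pivot, at first about 30 mm over the bench. The deck's clear guard stands 18 mm inward of its centre, up to 118 mm high, so a hand straight down strikes it: lean 30 to 45 degrees outward (wrist to the stand's -y).
- wafer_cassette: White two-inch wafer cassette with wafers, 85 x 67 x 58 mm, 0.13 to 0.22 kg, loose on the deck between its turned-up edges, long side along the deck, 2 to 13 mm from the two stop tabs on the hinge side. Origin: centre of its underside, +z out of its open top.
- petri_dish: Covered glass dish, 64 mm across, 14 mm high, on the bench left of the stand. Origin: centre of its underside.
- wafer_tweezers: Steel wafer tweezers, 130 mm long, 9 mm high, on the bench left of the stand. Origin: middle of their underside.
- timer: White countdown timer standing upright, 21 x 64 x 62 mm, on the bench behind the stand's free end. Origin: centre of its underside.
There are look-alikes about, which are no part of the job. What is shaped like the wafer_cassette but red is not meant.

How it is judged:
At the end, for the whole second after the job is handed in: The prop's bar rests in the last notch, up against the deck's underside, the prop 80 to 113 degrees up; the deck stands at 24 to 32 degrees, the cassette sits flat on it (within 4.5 degrees) between its edges above the stop tabs, all at rest and released (x of prop_grip in the frame of tilt_stand between -0.009 and 0.026 m and z of prop_grip in the frame of deck above -0.0078 m and angle between deck's own z axis and vertical between 0.42 and 0.57 rad and x of wafer_cassette in the frame of deck between 0.08 and 0.14 m and y of wafer_cassette in the frame of deck between -0.006 and 0.006 m and z of wafer_cassette in the frame of deck between -0.002 and 0.008 m and angle between the z axis of wafer_cassette and the z axis of deck, either way round below 0.08 rad and linear speed of wafer_cassette below 0.01 m/s and angular speed of deck below 0.05 rad/s); the robot touches nothing.
It fails at once if the robot touches the cassette, or presses on the deck or its guards (contact force between any of the fingers, the arm and wafer_cassette above 1 N or contact force between any of the fingers, the arm and deck above 5 N).
It fails at once if the deck is let fall (angular speed of deck above 2 rad/s).
It fails at once if the prop is forced against its stop (contact force between prop and deck above 45 N).
It fails at once if the cassette is thrown off the deck or tipped over (angle between wafer_cassette's own z axis and vertical above 0.8 rad or z of wafer_cassette in the frame of deck above 0.03 m).
It fails at once if the dish, the tweezers or the timer is moved (distance of any of petri_dish, wafer_tweezers, timer from where it was at the start of the episode above 0.02 m).
It also fails if it takes over 56 s, if anything falls off the work surface, if the arm or the gripper's body presses on something with over 40 N, if the wrist force passes 120 N, or if a joint passes its speed limit or range.

## Working session

There is one attempt and no reset: what is moved stays moved. The work goes in short steps, Python scripts to look and compute and a tool call to move; the robot and the scene stay as the last step left them, time stands still between calls to the robot, and variables do not carry over. Pictures are saved under pics/ and viewed, at most 10 in all, crops included, and the job is handed in when it is done.

Besides the shell and the picture viewer there is one more tool, called after "Emit:" by a JSON object that holds its "api" and its "payload". carry_out: Moves the arm, as the interface text tells. Its arguments: {"type":"object","properties":{"steps":{"type":"array","items":{"type":"array"}}},"required":["steps"]}

```bash
mkdir -p pics; ls; python3 - <<'E'
from bench import robot
import cv2, numpy as np
for n in ("scene","top"):
    s=robot.snapshot(n); np.savez(""+n+".npz",**s)
    cv2.imwrite(f"pics/{n}0.png",cv2.resize(s["image"][:,:,::-1],(768,576)))
    print(n,s["mtx"].tolist(),(-s["R"].T@s["t"]).round(3),s["R"].round(3).tolist())
print(robot.get_obs(), robot.hold_point_z)
E
```

```text
pics
scene [[426.3326824854877, 0.0, 256.0121770930579], [0.0, 426.3326824854877, 192.03495581707966], [0.0, 0.0, 1.0]] [0.22  0.74  0.787] [[-0.811, -0.585, 0.01], [-0.439, 0.597, -0.672], [0.387, -0.549, -0.741]]
top [[405.77291796428676, 0.0, 253.92011485894707], [0.0, 405.77291796428676, 193.3747806839925], [0.0, 0.0, 1.0]] [0.495 0.184 0.918] [[0.013, -1.0, 0.015], [-0.988, -0.015, -0.154], [0.154, -0.013, -0.988]]
{'time': 0.1, 'joint_positions': array([-1.33008267e+00,  8.78718302e-02,  1.37209083e+00,  1.37872669e-05,
        1.68359096e+00, -1.03097657e-01]), 'qvel': array([ 0.00047149, -0.0031578 , -0.00332101, -0.0004389 ,  0.00250826,
        0.00119251]), 'joint_torque': array([ 2.50609672e-03, -3.41251481e+01, -3.03300941e+01,  7.20805954e-02,
        3.03587120e-02, -9.47814669e-05]), 'tool_pos': array([ 0.18527694, -0.51733406,  0.20443252]), 'ee_rot': array([-3.13964351e+00, -2.15443101e-04,  3.43812639e-01]), 'wrist_force': array([-0.69237123,  0.54629308,  0.10873424]), 'wrist_torque': array([-0.02334391,  0.01061494, -0.03068039]), 'finger_force': 0.0, 'width': 0.09387684211897236} 0.0188
```

View pics/scene0.png

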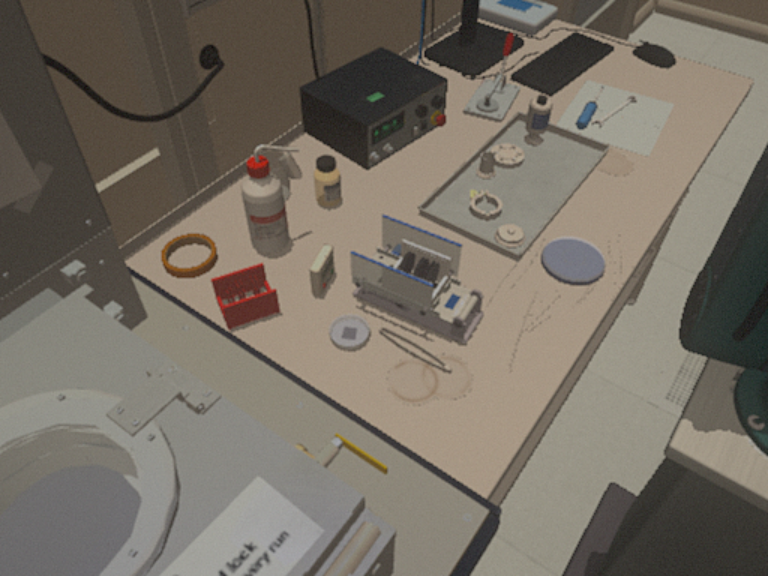

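View pics/top0.png

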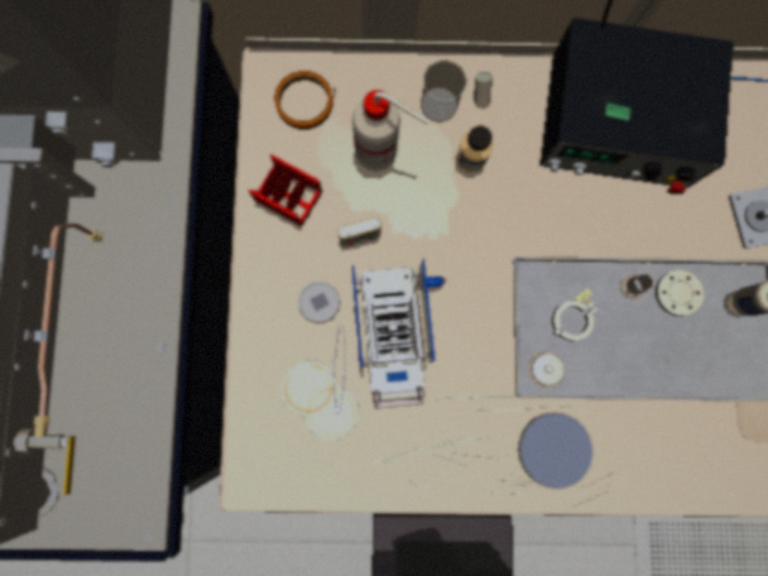

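Top view: the stand is at about (395,335) with its free end up. The blue grip is at (435,282) on the right of the right guard, and the blue guard edges run (422,260)-(433,360) and (353,265)-(362,368).

```bash
cat > h.py <<'E'
import numpy as np, cv2
def ray(s,u,v,z):
    d=s["R"].T@np.linalg.solve(s["mtx"],[u,v,1.]); c=-s["R"].T@s["t"]
    return c+d*(z-c[2])/d[2]
def pts(s):
    v,u=np.mgrid[0:384,0:512]; Z=s["z_map"]
    p=np.stack([u,v,np.ones_like(u)],-1)@np.linalg.inv(s["mtx"]).T*Z[...,None]
    return (p-s["t"])@s["R"]
E
python3 - <<'E'
from h import *
s=dict(np.load("top.npz")); P=pts(s)
hsv=cv2.cvtColor(s["image"],cv2.COLOR_RGB2HSV)
m=cv2.inRange(hsv,(100,90,40),(130,255,255)); m[:,:225]=0;m[:,320:]=0;m[:160]=0;m[280:]=0
n,l,st,c=cv2.connectedComponentsWithStats(m)
for i in range(1,n):
    if st[i,4]<8: continue
    v,u=np.nonzero(l==i); q=P[v,u]
    print(st[i],c[i].round(1),"med depth pt",np.median(q,0).round(3), "ray.03",ray(s,*c[i],.03).round(4))
    if st[i,3]>30:
        R=np.array([ray(s,a,b,.118) for a,b in zip(u,v)])
        x,y=R[:,0],R[:,1]; f=np.polyfit(x,y,1); print("  edge yaw",np.arctan(f[0]),"ends",x.min(),x.max(),np.polyval(f,[x.min(),x.max()]))
    else:
        R=np.array([ray(s,a,b,.03) for a,b in zip(u,v)]); print(R.min(0),R.max(0))
        w,V=np.linalg.eigh(np.cov(R[:,:2].T)); print("axis",V[:,1],w**.5)
E
```

```text
[282 177  13  54 145] [286.4 195.5] med depth pt [0.642 0.108 0.116] ray.03 [0.6299 0.1005 0.03  ]
  edge yaw -0.0074601854955523095 ends 0.5479444880614087 0.6541289079823928 [0.10923589 0.10844371]
[288 232   2   8  10] [288.2 235.9] med depth pt [0.535 0.106 0.118] ray.03 [0.5409 0.0965 0.03  ]
[0.53419678 0.0947636  0.03      ] [0.54941181 0.09694916 0.03      ]
axis [-0.99772947 -0.06734913] [0.00085711 0.00507316]
[240 234   2  10  13] [240.3 239.1] med depth pt [0.529 0.2   0.118] ray.03 [0.5326 0.2008 0.03  ]
[0.52414929 0.19917267 0.03      ] [0.54359865 0.20170193 0.03      ]
axis [-0.9930216  -0.11793264] [0.00084175 0.00624856]
[258 248  13   6  73] [264.2 250.6] med depth pt [0.508 0.15  0.045] ray.03 [0.5085 0.1487 0.03  ]
[0.50314622 0.13600198 0.03      ] [0.51422784 0.1620879  0.03      ]
axis [-0.0916076   0.99579518] [0.00349278 0.00797469]
```

```bash
python3 - <<'E'
from h import *
s=dict(np.load("top.npz")); P=pts(s)
hsv=cv2.cvtColor(s["image"],cv2.COLOR_RGB2HSV)
m=cv2.inRange(hsv,(100,60,30),(130,255,255))>0
roi=np.zeros_like(m); roi[165:250,225:300]=1; m&=roi
z=P[...,2]
for nm,a,b in(("L",225,246),("R",276,290)):
    k=m.copy(); k[:,:a]=0;k[:,b:]=0; k&=(z>.105)
    v,u=np.nonzero(k); R=np.array([ray(s,p,q,.118) for p,q in zip(u,v)])
    f=np.polyfit(R[:,0],R[:,1],1); r=abs(R[:,1]-np.polyval(f,R[:,0]))<.003
    f=np.polyfit(R[r,0],R[r,1],1)
    print(nm,len(u),"yaw",np.arctan(f[0]),"x",R[:,0].min(),R[:,0].max(),"y@.6",np.polyval(f,.6))
k=m&(z<.07); k[:,:285]=0; k[210:]=0
v,u=np.nonzero(k); print(len(u),u.min(),u.max(),v.min(),v.max(),"z",np.percentile(z[k],[5,50,95]).round(3))
R=np.array([ray(s,p,q,.034) for p,q in zip(u,v)]); print(R.min(0),R.max(0),R.mean(0)); w,V=np.linalg.eigh(np.cov(R[:,:2].T)); print(V[:,1])
i=s["image"][150:285,215:325,::-1]; cv2.imwrite("pics/crop1.png",cv2.resize(i,None,fx=4.4,fy=4.4,interpolation=cv2.INTER_CUBIC))
E
```

```text
L 89 yaw 0.1064985732740204 x 0.5193413503969199 0.6485320818146916 y@.6 0.2071678643942743
R 128 yaw 0.10677984825707902 x 0.5303355525543701 0.6602776358102185 y@.6 0.1123312454168145
69 285 295 184 207 z [0.011 0.034 0.037]
[0.60385846 0.08184283 0.034     ] [0.65537223 0.10400944 0.034     ] [0.64616641 0.09465669 0.034     ]
[-0.84492993  0.53487701]
```

View pics/crop1.png

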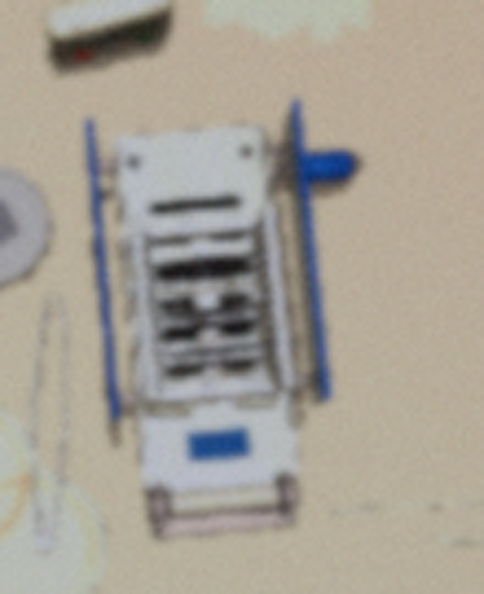

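The crop shows yaw of about 0.107 rad and the grip at crop (330,166), which maps to about (0.646, 0.096, 0.030) in world. The moves give no tilt axis, so I need to see how the arm behaves at its reach limit. I'll first turn the jaw to the stand's x and move nearer to the base.

Emit:
{"api": "carry_out", "payload": {"steps": [[[-0.014,-0.06,-0.01],-1,-1],[[-0.027,-0.12,-0.022],-2,-1],[[-0.04,-0.18,-0.033],-3,-1],[[-0.054,-0.25,-0.045],-4,-1],[[-0.054,-0.25,-0.045],-5,-1],[[-0.054,-0.25,-0.045],-6,-1],[[-0.054,-0.25,-0.045],-7,-1],[[-0.054,-0.25,-0.045],-7.6,-1]]}}

```text
time: 1.1
tool_pos: [0.0502, -0.3003, 0.2501]
ee_rot: [3.142, -0.0, 1.674]
wrist_force: [-0.4, -0.1, -0.5]
width: 0.0941
finger_force: 0.0
```

```bash
python3 -c "
from bench import robot
o=robot.get_obs()
for k in('time','joint_positions','tool_pos','ee_rot','wrist_force'):print(k,o[k].round(3) if k!='time' else o[k])"
```

```text
time 1.1
joint_positions [-1.592 -0.482  1.755  0.     1.869 -1.695]
tool_pos [ 0.05 -0.3   0.25]
ee_rot [ 3.142 -0.     1.674]
wrist_force [-0.366 -0.09  -0.475]
```

Emit:
{"api": "carry_out", "payload": {"steps": [[[0.05,0,0.01],0,-1],[[0.08,0,0.02],0,-1],[[0.1,0,0.03],0,-1],[[0.12,0,0.03],0,-1],[[0.14,0,0.03],0,-1],[[0.14,0,0.03],0,-1]]}}

```text
time: 1.85
tool_pos: [0.0424, -0.1879, 0.2262]
ee_rot: [-3.138, -0.024, 1.671]
wrist_force: [0.3, -0.0, 0.6]
width: 0.0941
finger_force: 0.0
```

```bash
cat > o.py <<'E'
from bench import robot
o=robot.get_obs()
for k in('time','joint_positions','tool_pos','ee_rot','wrist_force'):print(k,o[k].round(3) if k!='time' else o[k])
E
python3 o.py
```

```text
time 1.85
joint_positions [-1.634 -0.755  1.935 -0.008  1.984 -1.737]
tool_pos [ 0.042 -0.188  0.226]
ee_rot [-3.138 -0.024  1.671]
wrist_force [ 0.258 -0.029  0.624]
```

Emit:
{"api": "carry_out", "payload": {"steps": [[[-0.04,0,0],0,-1],[[-0.06,0,0],0,-1],[[-0.06,0,0],0,-1]]}}

```text
time: 2.22
tool_pos: [0.0483, -0.2476, 0.2238]
ee_rot: [-3.139, -0.027, 1.671]
wrist_force: [-0.1, 0.0, -0.1]
width: 0.0941
finger_force: 0.0
```

Tilt gained at a joint limit stays as the new commanded orientation, so lean can be built up step by step. Before trying the +y side I'll check how much room is free there.

```bash
python3 - <<'E'
from h import *
Q=[]
for n in("scene","top"):
    s=dict(np.load(n+".npz")); P=pts(s).reshape(-1,3); Q.append(P[s["z_map"].ravel()>0])
P=np.vstack(Q)
print("max height by cell; cols y from -0.3 step .1")
for x in np.arange(-.3,.9,.1):
    print(f"{x:.1f}",[ (round(float(P[k][:,2].max()),2) if (k:=((P[:,0]>=x)&(P[:,0]<x+.1)&(P[:,1]>=y)&(P[:,1]<y+.1))).sum()>3 else None) for y in np.arange(-.3,.95,.1)])
E
```

```text
max height by cell; cols y from -0.3 step .1
-0.3 [None, None, None, None, None, None, None, None, None, None, None, None, None]
-0.2 [None, None, None, None, None, None, None, None, None, None, None, None, None]
-0.1 [-0.8, None, None, None, -0.08, -0.79, -0.79, -0.79, -0.79, -0.79, -0.79, -0.79, -0.79]
0.0 [-0.79, -0.69, 0.02, 0.14, 0.0, -0.79, -0.79, -0.79, -0.79, -0.79, -0.79, -0.79, -0.79]
0.1 [-0.79, -0.41, 0.01, 0.36, 0.27, -0.79, -0.79, -0.79, -0.79, -0.79, None, None, None]
0.2 [-0.79, -0.79, 0.36, 0.37, -0.79, None, None, 0.12, 0.12, 0.12, None, None, None]
0.3 [0.01, 0.02, 0.02, 0.01, 0.0, 0.01, 0.0, 0.12, 0.3, 0.3, None, None, None]
0.4 [0.02, 0.02, 0.02, 0.01, 0.06, 0.01, 0.01, 0.12, 0.3, 0.32, 0.32, None, None]
0.5 [0.01, 0.02, 0.02, 0.01, 0.12, 0.12, 0.01, 0.12, 0.32, 0.33, 0.32, None, None]
0.6 [0.05, 0.05, 0.02, 0.04, 0.12, 0.12, 0.01, 0.12, 0.3, 0.32, 0.32, None, None]
0.7 [0.09, 0.01, 0.01, 0.01, 0.07, 0.07, 0.06, 0.55, 0.53, 0.32, None, None, None]
0.8 [0.12, 0.12, 0.12, 0.1, 0.2, 0.18, 0.06, 0.46, None, None, None, None, None]
```

The space at x<0.2, y>0 is floor, so it is free. I'll swing round the front to the +y side, staying high.

Emit:
{"api": "carry_out", "payload": {"steps": [[[0.0,0.055,-0.02],0,-1],[[0.005,0.11,-0.045],0,-1],[[0.01,0.17,-0.07],0,-1],[[0.015,0.23,-0.1],0,-1],[[0.02,0.285,-0.12],0,-1],[[0.08,0.295,-0.14],0,-1],[[0.14,0.305,-0.16],0,-1],[[0.2,0.315,-0.18],0,-1],[[0.26,0.325,-0.2],0,-1],[[0.316,0.335,-0.22],0,-1]]}}

```text
time: 3.48
tool_pos: [0.3499, 0.0922, 0.4502]
ee_rot: [-3.14, -0.024, 1.67]
wrist_force: [0.9, 0.5, -0.2]
width: 0.0943
finger_force: 0.0
```

```bash
python3 o.py
```

```text
time 3.475
joint_positions [ 0.077 -0.241  1.184  0.03   2.201 -0.005]
tool_pos [0.35  0.092 0.45 ]
ee_rot [-3.14  -0.024  1.67 ]
wrist_force [ 0.88   0.485 -0.244]
```

Emit:
{"api": "carry_out", "payload": {"steps": [[[0.043,-0.026,-0.014],0,-1],[[0.086,-0.052,-0.028],0,-1],[[0.13,-0.078,-0.042],0,-1],[[0.172,-0.104,-0.056],0,-1],[[0.215,-0.13,-0.07],0,-1],[[0.234,-0.18,-0.08],0,-1],[[0.253,-0.232,-0.09],0,-1],[[0.272,-0.284,-0.1],0,-1],[[0.291,-0.336,-0.11],0,-1],[[0.31,-0.39,-0.13],0,-1]]}}

```text
time: 4.72
tool_pos: [-0.0689, 0.3558, 0.5882]
ee_rot: [-3.139, -0.024, 1.67]
wrist_force: [0.6, 0.3, 0.1]
width: 0.0937
finger_force: 0.0
```

```bash
python3 o.py
```

```text
time 4.725
joint_positions [ 1.601 -0.072  0.718  0.007  2.471  1.507]
tool_pos [-0.069  0.356  0.588]
ee_rot [-3.139 -0.024  1.67 ]
wrist_force [0.581 0.333 0.055]
```

Emit:
{"api": "carry_out", "payload": {"steps": [[[0,-0.03,-0.06],0,-1],[[0,-0.03,-0.12],0,-1],[[0,-0.03,-0.18],0,-1],[[0,-0.03,-0.24],0,-1],[[0,-0.03,-0.3],0,-1],[[0,-0.03,-0.3],0,-1]]}}

```text
time: 5.48
tool_pos: [-0.0989, 0.3611, 0.6731]
ee_rot: [-3.138, -0.096, 1.669]
wrist_force: [-0.4, -0.6, 0.3]
width: 0.0939
finger_force: 0.0
```

```bash
python3 o.py
```

```text
time 5.475
joint_positions [1.684 0.118 0.274 0.005 2.654 1.591]
tool_pos [-0.099  0.361  0.673]
ee_rot [-3.138 -0.096  1.669]
wrist_force [-0.389 -0.601  0.289]
```

Emit:
{"api": "carry_out", "payload": {"steps": [[[0.043,0,0.044],0,-1],[[0.087,0,0.088],0,-1],[[0.13,0,0.132],0,-1],[[0.174,0,0.176],0,-1],[[0.217,0,0.22],0,-1],[[0.26,0,0.265],0,-1],[[0.305,0,0.31],0,-1],[[0.349,0,0.355],0,-1],[[0.41,0,0.36],0,-1],[[0.47,0,0.37],0,-1]]}}

```text
time: 6.72
tool_pos: [-0.1419, 0.8138, 0.3097]
ee_rot: [-3.135, -0.118, 1.669]
wrist_force: [0.2, -0.9, -0.5]
width: 0.094
finger_force: 0.0
```

```bash
python3 o.py
```

```text
time 6.725
joint_positions [1.672 0.743 0.279 0.007 2.001 1.577]
tool_pos [-0.142  0.814  0.31 ]
ee_rot [-3.135 -0.118  1.669]
wrist_force [ 0.153 -0.933 -0.501]
```

Emit:
{"api": "carry_out", "payload": {"steps": [[[0.1,0,0.0],0,-1],[[0.2,0,0.0],0,-1],[[0.4,0,0.0],0,-1],[[0.4,0,0.0],0,-1],[[0.4,0,0.0],0,-1],[[0.4,0,0.0],0,-1]]}}

```text
time: 7.48
tool_pos: [-0.1374, 0.8803, 0.2446]
ee_rot: [-3.132, -0.187, 1.669]
wrist_force: [-0.0, 0.4, 0.1]
width: 0.094
finger_force: 0.0
```

```bash
python3 o.py
```

```text
time 7.475
joint_positions [1.657 0.831 0.275 0.013 1.848 1.562]
tool_pos [-0.137  0.88   0.245]
ee_rot [-3.132 -0.187  1.669]
wrist_force [-0.022  0.383  0.09 ]
```

Emit:
{"api": "carry_out", "payload": {"steps": [[[0.3,0,-0.1],0,-1],[[0.4,0,-0.13],0,-1],[[0.5,0,-0.17],0,-1],[[0.5,0,-0.17],0,-1]]}}

```text
time: 7.98
tool_pos: [-0.1301, 0.8967, 0.2569]
ee_rot: [-3.129, -0.244, 1.669]
wrist_force: [-0.1, 0.6, -0.1]
width: 0.0939
finger_force: 0.0
```

Emit:
{"api": "carry_out", "payload": {"steps": [[[0.5,0,-0.1],0,-1],[[0.5,0,-0.1],0,-1],[[0.5,0,-0.1],0,-1],[[0.5,0,-0.1],0,-1]]}}

```text
time: 8.48
tool_pos: [-0.1253, 0.9203, 0.2551]
ee_rot: [-3.127, -0.3, 1.668]
wrist_force: [-0.6, 0.3, 0.4]
width: 0.0942
finger_force: 0.0
```

```bash
python3 o.py
```

```text
time 8.475
joint_positions [1.636 0.83  0.275 0.025 1.737 1.544]
tool_pos [-0.125  0.92   0.255]
ee_rot [-3.127 -0.3    1.668]
wrist_force [-0.574  0.348  0.437]
```

Emit:
{"api": "carry_out", "payload": {"steps": [[[0.5,0,-0.3],0,-1],[[0.5,0,-0.3],0,-1],[[0.5,0,-0.3],0,-1],[[0.5,0,-0.3],0,-1]]}}

```text
time: 8.98
tool_pos: [-0.1171, 0.9051, 0.3239]
ee_rot: [-3.125, -0.359, 1.667]
wrist_force: [-0.3, 0.4, -0.2]
width: 0.094
finger_force: 0.0
```

Emit:
{"api": "carry_out", "payload": {"steps": [[[0.5,0,-0.3],0,-1],[[0.5,0,-0.3],0,-1],[[0.5,0,-0.3],0,-1],[[0.5,0,-0.3],0,-1]]}}

```text
time: 9.48
tool_pos: [-0.1096, 0.8877, 0.3836]
ee_rot: [-3.123, -0.414, 1.666]
wrist_force: [0.4, 0.4, -0.2]
width: 0.0937
finger_force: 0.0
```

Emit:
{"api": "carry_out", "payload": {"steps": [[[0.5,0,-0.3],0,-1],[[0.5,0,-0.3],0,-1],[[0.5,0,-0.3],0,-1],[[0.5,0,-0.3],0,-1]]}}

```text
time: 9.98
tool_pos: [-0.1026, 0.8673, 0.441]
ee_rot: [-3.121, -0.469, 1.665]
wrist_force: [-0.5, 0.3, 0.3]
width: 0.094
finger_force: 0.0
```

```bash
python3 o.py
```

```text
time 9.975
joint_positions [1.605 0.618 0.274 0.048 1.782 1.527]
tool_pos [-0.103  0.867  0.441]
ee_rot [-3.121 -0.469  1.665]
wrist_force [-0.48   0.289  0.264]
```

Emit:
{"api": "carry_out", "payload": {"steps": [[[0.5,0,-0.3],0,-1],[[0.5,0,-0.3],0,-1],[[0.5,0,-0.3],0,-1],[[0.5,0,-0.3],0,-1]]}}

```text
time: 10.48
tool_pos: [-0.0961, 0.8445, 0.4954]
ee_rot: [-3.12, -0.525, 1.663]
wrist_force: [-0.4, -0.0, -0.6]
width: 0.0941
finger_force: 0.0
```

Emit:
{"api": "carry_out", "payload": {"steps": [[[0.5,0,-0.3],0,-1],[[0.5,0,-0.3],0,-1],[[0.5,0,-0.3],0,-1],[[0.5,0,-0.3],0,-1]]}}

```text
time: 10.98
tool_pos: [-0.0899, 0.8195, 0.5469]
ee_rot: [-3.118, -0.58, 1.662]
wrist_force: [0.2, 0.0, -0.1]
width: 0.0937
finger_force: 0.0
```

```bash
cat > w.py <<'E'
import sys, numpy as np
from scipy.spatial.transform import Rotation as Ro
from bench import robot
o=robot.get_obs(); R=Ro.from_euler('xyz',o["ee_rot"]).as_matrix()
print(o["time"],o["joint_positions"].round(3),o["tool_pos"].round(4),o["ee_rot"].round(3),o["wrist_force"].round(1))
print("x_t,y_t,z_t",R.T.round(3).tolist())
for a in sys.argv[1:]:
    t=np.array(eval(a)); d=t-o["tool_pos"]; print(t,"tool shift",(R.T@d).round(4),"len",np.linalg.norm(d).round(3))
E
python3 w.py "(.0,.6,.5)" "(.2,.3,.5)" "(.38,.0,.45)" "(.45,-.1,.3)"
```

```text
10.975 [1.583 0.489 0.275 0.068 1.8   1.52 ] [-0.0899  0.8195  0.5469] [-3.118 -0.58   1.662] [ 0.2  0.  -0.1]
x_t,y_t,z_t [[-0.076, 0.833, 0.548], [0.994, 0.104, -0.019], [-0.073, 0.544, -0.836]]
[0.  0.6 0.5] tool shift [-0.2154  0.0676 -0.0866] len 0.242
[0.2 0.3 0.5] tool shift [-0.4804  0.2354 -0.2643] len 0.597
[0.38 0.   0.45] tool shift [-0.7714  0.3843 -0.3987] len 0.95
[ 0.45 -0.1   0.3 ] tool shift [-0.9422  0.4464 -0.3328] len 1.094
```

Emit:
{"api": "carry_out", "payload": {"steps": [[[-0.054,0.017,-0.022],0,-1],[[-0.108,0.034,-0.044],0,-1],[[-0.162,0.051,-0.066],0,-1],[[-0.215,0.068,-0.087],0,-1],[[-0.26,0.096,-0.116],0,-1],[[-0.304,0.124,-0.146],0,-1],[[-0.348,0.152,-0.176],0,-1],[[-0.392,0.18,-0.205],0,-1],[[-0.436,0.208,-0.235],0,-1],[[-0.48,0.235,-0.264],0,-1]]}}

```text
time: 12.22
tool_pos: [0.1994, 0.2994, 0.4995]
ee_rot: [-3.121, -0.58, 1.663]
wrist_force: [1.2, 0.1, -0.0]
width: 0.0938
finger_force: 0.0
```

```bash
python3 w.py "(.4,.05,.45)" "(.5,-.1,.35)" "(.62,-.03,.17)"
```

```text
12.225 [ 0.222 -0.477  1.356  0.679  2.088  0.522] [0.1994 0.2994 0.4995] [-3.121 -0.58   1.663] [ 1.2  0.1 -0. ]
x_t,y_t,z_t [[-0.077, 0.833, 0.548], [0.994, 0.104, -0.018], [-0.072, 0.544, -0.836]]
[0.4  0.05 0.45] tool shift [-0.2504  0.1744 -0.1086] len 0.324
[ 0.5  -0.1   0.35] tool shift [-0.4378  0.2601 -0.1137] len 0.522
[ 0.62 -0.03  0.17] tool shift [-0.4875  0.3898  0.0663] len 0.628
```

Emit:
{"api": "carry_out", "payload": {"steps": [[[-0.042,0.029,-0.018],0,-1],[[-0.084,0.058,-0.036],0,-1],[[-0.125,0.087,-0.054],0,-1],[[-0.167,0.116,-0.072],0,-1],[[-0.209,0.145,-0.09],0,-1],[[-0.25,0.174,-0.108],0,-1],[[-0.3,0.196,-0.109],0,-1],[[-0.345,0.218,-0.11],0,-1],[[-0.39,0.24,-0.112],0,-1],[[-0.438,0.26,-0.114],0,-1]]}}

```text
time: 13.48
tool_pos: [0.5003, -0.1, 0.3489]
ee_rot: [-3.119, -0.579, 1.662]
wrist_force: [0.3, -0.6, 0.4]
width: 0.094
finger_force: 0.0
```

```bash
python3 - <<'E'
from h import *
from bench import robot
s=robot.snapshot("top"); P=pts(s); z=P[...,2]
hsv=cv2.cvtColor(s["image"],cv2.COLOR_RGB2HSV); m=cv2.inRange(hsv,(100,60,30),(130,255,255))>0
k=m&(z<.07)&(z>.01); k[:,:286]=0;k[:,300:]=0;k[:180]=0;k[198:]=0
v,u=np.nonzero(k); print(len(u),u.min(),u.max(),v.min(),v.max())
R=np.array([ray(s,p,q,.034) for p,q in zip(u,v)]); print("grip",R.min(0).round(4),R.max(0).round(4),np.median(R,0).round(4))
Z=np.median(P[k],0); print("depth med",Z.round(4), "max z",np.percentile(z[k],90))
E
python3 w.py
```

```text
58 286 295 184 191
grip [0.6395 0.0818 0.034 ] [0.6554 0.1018 0.034 ] [0.6485 0.0929 0.034 ]
depth med [0.6481 0.0929 0.0345] max z 0.03709516642284118
13.525 [-0.603  0.213  1.074  0.528  2.203 -0.451] [ 0.502  -0.1038  0.3424] [-3.109 -0.583  1.651] [-1.3 -1.1 -3.6]
x_t,y_t,z_t [[-0.067, 0.832, 0.55], [0.995, 0.098, -0.027], [-0.076, 0.546, -0.835]]
```

```bash
python3 w.py "(.655,.0354,.118)" "(.6462,.1007,.0175)"
```

```text
13.525 [-0.603  0.213  1.074  0.528  2.203 -0.451] [ 0.502  -0.1038  0.3424] [-3.109 -0.583  1.651] [-1.3 -1.1 -3.6]
x_t,y_t,z_t [[-0.067, 0.832, 0.55], [0.995, 0.098, -0.027], [-0.076, 0.546, -0.835]]
[0.655  0.0354 0.118 ] tool shift [-0.0178  0.1719  0.2515] len 0.305
[0.6462 0.1007 0.0175] tool shift [-0.0181  0.1723  0.3717] len 0.41
```

Emit:
{"api": "carry_out", "payload": {"steps": [[[-0.005,0.035,0.05],0,-0.5],[[-0.01,0.07,0.1],0,-0.2],[[-0.015,0.105,0.15],0,0],[[-0.02,0.14,0.2],0,0],[[-0.025,0.172,0.25],0,0],[[-0.0256,0.172,0.2556],0,0],[[-0.0256,0.172,0.2556],0,0]]}}

```text
time: 14.4
tool_pos: [0.6535, 0.0365, 0.1188]
ee_rot: [-3.117, -0.58, 1.662]
wrist_force: [0.3, -0.2, 1.4]
width: 0.0472
finger_force: 0.0
```

```bash
python3 w.py "(.655,.0354,.118)" "(.6462,.1007,.0175)"; python3 - <<'E'
from h import *
from bench import robot
s=robot.snapshot("scene")
cv2.imwrite("pics/s2.png",cv2.resize(s["image"][100:270,190:420,::-1],None,fx=3.4,fy=3.4))
s=robot.snapshot("top")
cv2.imwrite("pics/t2.png",cv2.resize(s["image"][150:285,215:385,::-1],None,fx=4,fy=4))
E
```

```text
14.4 [-0.304  0.472  1.179  0.527  1.737 -0.379] [0.6535 0.0365 0.1188] [-3.117 -0.58   1.662] [ 0.3 -0.2  1.4]
x_t,y_t,z_t [[-0.076, 0.833, 0.548], [0.994, 0.104, -0.02], [-0.074, 0.543, -0.836]]
[0.655  0.0354 0.118 ] tool shift [-0.0015  0.0014 -0.    ] len 0.002
[0.6462 0.1007 0.0175] tool shift [-0.0015  0.0014  0.1202] len 0.12
```

View pics/t2.png

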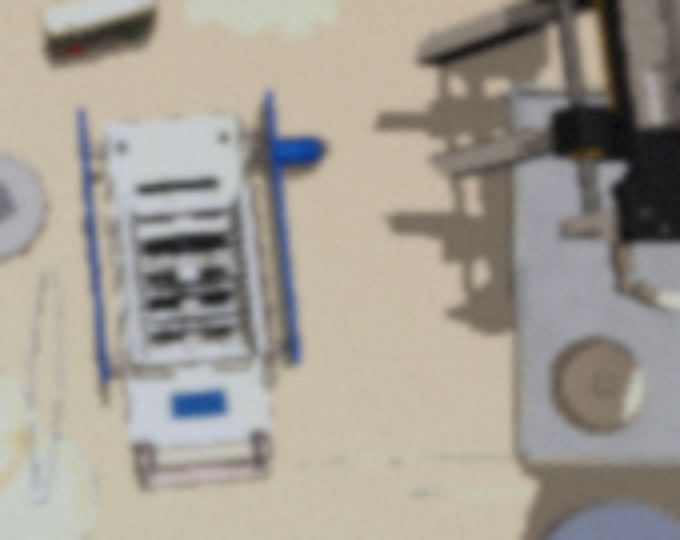

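The top view shows the fingers open, with tips at about (420,50) and (440,160) in the crop. The grip at (300,151) is still untouched. I'll check the tips against the calibration.

```bash
python3 - <<'E'
from h import *
s=dict(np.load("top.npz"))
for a in((420,50),(440,160)): print(ray(s,215+a[0]/4,150+a[1]/4,.119).round(4))
print(ray(s,215+300/4,150+151/4,.03).round(4), ray(s,215+324/4,150+151/4,.03).round(4))
E
```

```text
[0.685  0.0409 0.119 ]
[0.6288 0.0316 0.119 ]
[0.6476 0.0925 0.03  ] [0.6478 0.0792 0.03  ]
```

Emit:
{"api": "carry_out", "payload": {"steps": [[[-0.001,0.001,0.04],0,0],[[-0.0015,0.0015,0.07],0,0],[[-0.0015,0.0015,0.095],0,0],[[-0.0015,0.0015,0.11],0,0],[[-0.0015,0.0015,0.12],0,0],[[-0.0015,0.0015,0.12],0,0]]}}

```text
time: 15.25
tool_pos: [0.6469, 0.1004, 0.0177]
ee_rot: [-3.119, -0.579, 1.662]
wrist_force: [-0.5, -0.2, -0.1]
width: 0.0471
finger_force: 0.0
```

```bash
python3 w.py;  python3 - <<'E'
from h import *
from bench import robot
s=robot.snapshot("top")
a=cv2.resize(s["image"][165:235,250:350,::-1],None,fx=7,fy=7)
cv2.imwrite("pics/t3.png",a)
E
```

```text
15.25 [-0.217  0.517  1.327  0.541  1.526 -0.403] [0.6469 0.1004 0.0177] [-3.119 -0.579  1.662] [-0.5 -0.2 -0.1]
x_t,y_t,z_t [[-0.076, 0.833, 0.547], [0.994, 0.103, -0.019], [-0.072, 0.543, -0.837]]
```

View pics/t3.png

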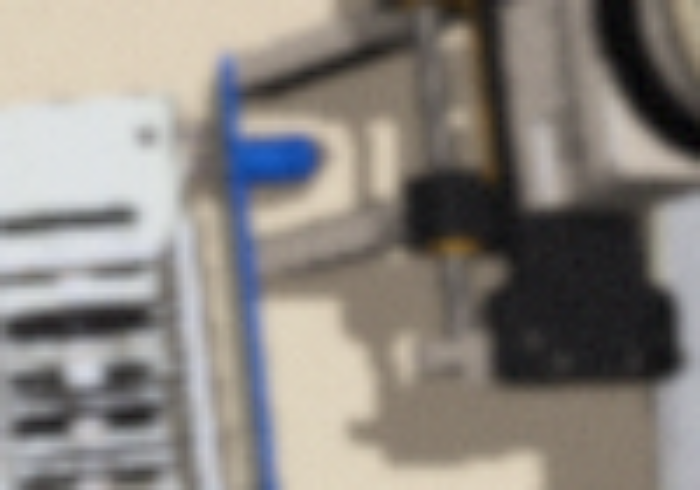

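The fingers straddle the blue grip at (275,158) in the crop and touch nothing. I'll close now.

Emit:
{"api": "carry_out", "payload": {"steps": [[[0,0,0],0,0.5],[[0,0,0],0,1],[[0,0,0],0,1],[[0,0,0],0,1],[[0,0,0],0,1]]}}

```text
time: 15.92
tool_pos: [0.6478, 0.1005, 0.0176]
ee_rot: [-3.121, -0.579, 1.662]
wrist_force: [3.7, -0.7, 0.1]
width: 0.0152
finger_force: 30.0
```

```bash
python3 w.py
```

```text
15.925 [-0.216  0.517  1.326  0.542  1.524 -0.403] [0.6478 0.1005 0.0176] [-3.121 -0.579  1.662] [ 3.7 -0.7  0.1]
x_t,y_t,z_t [[-0.077, 0.833, 0.547], [0.995, 0.103, -0.017], [-0.071, 0.543, -0.837]]
```

Gripped: width is 15 mm and force 30 N. Next I'll follow the arc about the pivot in small steps and watch the force.

Emit:
{"api": "carry_out", "payload": {"steps": [[[0.0017,-0.0003,-0.0026],0,1],[[0.0045,-0.001,-0.007],0,1],[[0.0073,-0.0024,-0.0112],0,1],[[0.01,-0.0039,-0.0154],0,1],[[0.0126,-0.0062,-0.0193],0,1],[[0.0126,-0.0062,-0.0193],0,1]]}}

```text
time: 16.68
tool_pos: [0.643, 0.0999, 0.041]
ee_rot: [-3.123, -0.578, 1.663]
wrist_force: [6.8, 1.8, -2.6]
width: 0.0152
finger_force: 30.0
```

```bash
cat > a.py <<'E'
import numpy as np
from bench import robot
from scipy.spatial.transform import Rotation as Ro
o=robot.get_obs(); R=Ro.from_euler('xyz',o["ee_rot"]).as_matrix()
ex=np.array([.9943,.1064,0]); G=o["tool_pos"]-.015*R[:,2]; G0=np.array([.6489,.0924,.0302])
d=G-G0; du=d@ex; x,z=60+1000*du,2+1000*d[2]
f=o["wrist_force"]; a=np.arctan2(z,x)
print("t",round(o["time"],2),"ang",np.degrees(a).round(1),"r",np.hypot(x,z).round(1),"Fx,Fy,Fz",f.round(1),"tang",round(-f@ex*np.sin(a)+f[2]*np.cos(a),1),"rad",round(f@ex*np.cos(a)+f[2]*np.sin(a),1),"lat",round(d@[-.1064,.9943,0]*1000,1),"w",o["width"],"ff",o["finger_force"])
E
python3 a.py
```

```text
t 16.68 ang 24.7 r 60.6 Fx,Fy,Fz [ 6.8  1.8 -2.6] tang -5.2 rad 5.2 lat -0.1 w 0.01520837392246988 ff 29.999225735664368
```

Emit:
{"api": "carry_out", "payload": {"steps": [[[0.0026,-0.0013,-0.004],0,1],[[0.0049,-0.0043,-0.0076],0,1],[[0.0072,-0.0075,-0.011],0,1],[[0.0092,-0.0111,-0.0142],0,1]]}}

```text
time: 17.18
tool_pos: [0.6324, 0.0988, 0.0577]
ee_rot: [-3.123, -0.579, 1.662]
wrist_force: [7.9, 1.0, -3.7]
width: 0.0151
finger_force: 30.0
```

```bash
python3 a.py
```

```text
t 17.18 ang 43.5 r 61.2 Fx,Fy,Fz [ 7.9  1.  -3.7] tang -8.1 rad 3.2 lat -0.1 w 0.015080635874845861 ff 29.99831199645996
```

Emit:
{"api": "carry_out", "payload": {"steps": [[[0.0019,-0.0039,-0.0029],0,1],[[0.0035,-0.0082,-0.0054],0,1],[[0.0051,-0.0126,-0.0079],0,1]]}}

```text
time: 17.55
tool_pos: [0.6207, 0.0975, 0.0678]
ee_rot: [-3.126, -0.579, 1.663]
wrist_force: [9.7, 2.7, -5.1]
width: 0.0149
finger_force: 30.0
```

```bash
python3 a.py
```

```text
t 17.55 ang 58.0 r 61.5 Fx,Fy,Fz [ 9.7  2.7 -5.1] tang -11.1 rad 0.9 lat -0.1 w 0.014892944136968017 ff 29.998122453689575
```

Emit:
{"api": "carry_out", "payload": {"steps": [[[0.0012,-0.0047,-0.0018],0,1],[[0.0023,-0.0095,-0.0035],0,1]]}}

```text
time: 17.8
tool_pos: [0.6121, 0.0966, 0.0725]
ee_rot: [-3.128, -0.579, 1.664]
wrist_force: [10.7, 3.3, -3.7]
width: 0.0153
finger_force: 30.0
```

```bash
python3 a.py
```

```text
t 17.8 ang 67.2 r 61.7 Fx,Fy,Fz [10.7  3.3 -3.7] tang -11.6 rad 0.9 lat -0.2 w 0.01526048127278634 ff 29.998392462730408
```

Emit:
{"api": "carry_out", "payload": {"steps": [[[0.0007,-0.0051,-0.0011],0,1],[[0.0012,-0.0088,-0.0018],0,1]]}}

```text
time: 18.05
tool_pos: [0.6037, 0.0957, 0.0754]
ee_rot: [-3.129, -0.579, 1.664]
wrist_force: [10.0, 1.5, -1.7]
width: 0.0156
finger_force: 30.0
```

```bash
python3 a.py
```

```text
t 18.05 ang 75.5 r 61.8 Fx,Fy,Fz [10.   1.5 -1.7] tang -10.2 rad 0.9 lat -0.1 w 0.015641139965781675 ff 29.999486804008484
```

Emit:
{"api": "carry_out", "payload": {"steps": [[[0.0002,-0.0027,-0.0003],0,1],[[0.0004,-0.0054,-0.0005],0,1]]}}

```text
time: 18.3
tool_pos: [0.5965, 0.0949, 0.0768]
ee_rot: [-3.124, -0.579, 1.664]
wrist_force: [3.1, -2.1, 4.0]
width: 0.0144
finger_force: 30.0
```

```bash
python3 a.py
```

```text
t 18.3 ang 82.2 r 61.7 Fx,Fy,Fz [ 3.1 -2.1  4. ] tang -2.3 rad 4.4 lat -0.1 w 0.014444218946228778 ff 30.00089317560196
```

The tangential load dropped from 10 N to 2 N at about 82°, which could be the notch. I'll check the deck tilt from the blue guard edges.

```bash
cat > tilt.py <<'E'
from h import *
from bench import robot
s=robot.snapshot("top"); P=pts(s); z=P[...,2]
hsv=cv2.cvtColor(s["image"],cv2.COLOR_RGB2HSV); m=cv2.inRange(hsv,(100,90,30),(130,255,255))>0
k=m&(z>.1)&(P[...,1]>.18)&(P[...,1]<.23)&(P[...,0]>.45)&(P[...,0]<.68)
q=P[k]; f=np.polyfit(q[:,0],q[:,2],1)
for _ in range(3):
    r=abs(q[:,2]-np.polyval(f,q[:,0]))<.006; f=np.polyfit(q[r,0],q[r,2],1)
print("tilt L guard",np.degrees(np.arctan(f[0])).round(1),r.sum(),len(q),"x",q[:,0].min().round(3),q[:,0].max().round(3),"z",q[r,2].min().round(3),q[r,2].max().round(3))
cv2.imwrite("pics/last_top.png",cv2.resize(s["image"][150:285,215:385,::-1],None,fx=4,fy=4))
s=robot.snapshot("scene"); cv2.imwrite("pics/last_scene.png",cv2.resize(s["image"][120:250,200:350,::-1],None,fx=4.5,fy=4.5))
E
python3 tilt.py; python3 a.py
```

```text
tilt L guard 26.8 43 51 x 0.495 0.588 z 0.14 0.183
t 18.4 ang 83.4 r 61.7 Fx,Fy,Fz [ 2.5 -3.   5.9] tang -1.5 rad 6.1 lat -0.1 w 0.01543477822702229 ff 30.00066787004471tilt.py:8: RankWarning: Polyfit may be poorly conditioned
  r=abs(q[:,2]-np.polyval(f,q[:,0]))<.006; f=np.polyfit(q[r,0],q[r,2],1)
```

View pics/last_scene.png

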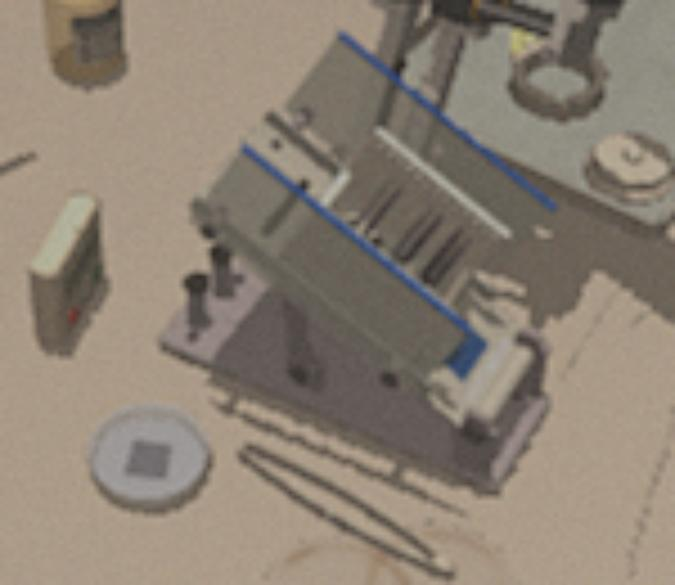

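The scene shows the deck raised at about 27° (blue edges from (340,35) to (555,208)), the cassette seated and the timer, dish and tweezers untouched. I'll feel gently forward to tell the notch wall from a ramp.

Emit:
{"api": "carry_out", "payload": {"steps": [[[0.0004,-0.001,-0.0006],0,1],[[0.0004,-0.002,-0.0006],0,1]]}}

```text
time: 18.65
tool_pos: [0.5948, 0.0947, 0.077]
ee_rot: [-3.125, -0.579, 1.664]
wrist_force: [8.1, -0.2, 1.5]
width: 0.0153
finger_force: 30.0
```

```bash
python3 a.py
```

```text
t 18.65 ang 83.8 r 61.7 Fx,Fy,Fz [ 8.1 -0.2  1.5] tang -7.8 rad 2.4 lat -0.1 w 0.01525812097992574 ff 30.000232458114624
```

Emit:
{"api": "carry_out", "payload": {"steps": [[[0,-0.001,0],0,1],[[0,-0.002,0],0,1]]}}

```text
time: 18.9
tool_pos: [0.5933, 0.0946, 0.0772]
ee_rot: [-3.126, -0.579, 1.664]
wrist_force: [7.5, -0.5, 3.6]
width: 0.0151
finger_force: 30.0
```

```bash
python3 a.py
```

```text
t 18.9 ang 85.3 r 61.7 Fx,Fy,Fz [ 7.5 -0.5  3.6] tang -7.1 rad 4.2 lat -0.1 w 0.015137165109527067 ff 30.000414848327637
```

Emit:
{"api": "carry_out", "payload": {"steps": [[[0.0003,-0.001,-0.0004],0,1],[[0.0003,-0.002,-0.0004],0,1]]}}

```text
time: 19.15
tool_pos: [0.5911, 0.0943, 0.0773]
ee_rot: [-3.125, -0.579, 1.663]
wrist_force: [8.2, -0.1, 1.4]
width: 0.0156
finger_force: 30.0
```

```bash
python3 a.py
```

```text
t 19.15 ang 87.3 r 61.8 Fx,Fy,Fz [ 8.2 -0.1  1.4] tang -8.1 rad 1.8 lat -0.1 w 0.015640832107217492 ff 29.99992311000824
```

Emit:
{"api": "carry_out", "payload": {"steps": [[[0,-0.001,0],0,1],[[0,-0.002,0],0,1]]}}

```text
time: 19.4
tool_pos: [0.5909, 0.0943, 0.0775]
ee_rot: [-3.13, -0.579, 1.664]
wrist_force: [13.0, 1.8, -1.3]
width: 0.0153
finger_force: 30.0
```

```bash
python3 a.py; python3 tilt.py 2>/dev/null
```

```text
t 19.4 ang 87.6 r 61.9 Fx,Fy,Fz [13.   1.8 -1.3] tang -13.1 rad -0.8 lat -0.1 w 0.015315880455516 ff 29.999476969242096
tilt L guard 26.1 46 54 x 0.495 0.588 z 0.141 0.185
```

It stopped at 87.6° with the force rising to 13 N, which looks like the end wall. I'll back off slowly while still gripping to see whether the notch holds.

Emit:
{"api": "carry_out", "payload": {"steps": [[[0,0.001,0],0,1],[[0,0.002,0],0,1],[[0,0.003,0],0,1],[[0,0.004,0],0,1]]}}

```text
time: 20.0
tool_pos: [0.5912, 0.0944, 0.0773]
ee_rot: [-3.12, -0.579, 1.663]
wrist_force: [1.7, -2.7, 6.1]
width: 0.0152
finger_force: 30.0
```

```bash
python3 a.py
```

```text
t 20.0 ang 87.2 r 61.7 Fx,Fy,Fz [ 1.7 -2.7  6.1] tang -1.1 rad 6.2 lat -0.1 w 0.015177225559657155 ff 30.00109076499939
```

Emit:
{"api": "carry_out", "payload": {"steps": [[[0,0.001,0],0,1],[[0,0.002,0],0,1]]}}

```text
time: 20.25
tool_pos: [0.5919, 0.0945, 0.0772]
ee_rot: [-3.117, -0.579, 1.662]
wrist_force: [-0.7, -4.1, 8.2]
width: 0.015
finger_force: 30.0
```

```bash
python3 a.py; python3 tilt.py 2>/dev/null
```

```text
t 20.25 ang 86.5 r 61.6 Fx,Fy,Fz [-0.7 -4.1  8.2] tang 1.6 rad 8.1 lat -0.1 w 0.015031942207731555 ff 30.00072330236435
tilt L guard 26.1 45 55 x 0.485 0.59 z 0.133 0.183
```

Emit:
{"api": "carry_out", "payload": {"steps": [[[0,0.001,-0.0003],0,1],[[0,0.002,-0.0005],0,1]]}}

```text
time: 20.6
tool_pos: [0.5935, 0.0946, 0.0771]
ee_rot: [-3.116, -0.58, 1.662]
wrist_force: [0.4, -2.3, 5.1]
width: 0.0154
finger_force: 30.0
```

```bash
python3 a.py
```

```text
t 20.6 ang 85.0 r 61.7 Fx,Fy,Fz [ 0.4 -2.3  5.1] tang 0.3 rad 5.1 lat -0.1 w 0.01536347431476675 ff 30.000234246253967
```

Emit:
{"api": "carry_out", "payload": {"steps": [[[0,-0.001,0],0,1],[[0,-0.002,0],0,1],[[0,-0.003,0],0,1],[[0,-0.0035,0],0,1]]}}

```text
time: 21.1
tool_pos: [0.5932, 0.0945, 0.0772]
ee_rot: [-3.124, -0.579, 1.663]
wrist_force: [7.2, 0.3, 3.4]
width: 0.0152
finger_force: 30.0
```

```bash
python3 a.py
```

```text
t 21.1 ang 85.4 r 61.7 Fx,Fy,Fz [7.2 0.3 3.4] tang -6.9 rad 3.9 lat -0.2 w 0.015211149910498444 ff 29.99976396560669
```

Emit:
{"api": "carry_out", "payload": {"steps": [[[0,-0.001,0],0,1],[[0,-0.002,0],0,1],[[0,-0.0005,0],0,1],[[0,0.0,0],0,1],[[0,0.0,0],0,0.7],[[0,0.0,0],0,0.6],[[0,0.0,0],0,0.5],[[0,0.0,0],0,0.5],[[0,0.0,0],0,0.5]]}}

```text
time: 22.22
tool_pos: [0.5905, 0.0947, 0.0758]
ee_rot: [-3.116, -0.58, 1.661]
wrist_force: [0.5, -0.5, -0.0]
width: 0.023
finger_force: 0.0
```

```bash
python3 a.py; python3 tilt.py 2>/dev/null; sed -i 's/^q=P\[k\]/q=P[k]/' tilt.py
```

```text
t 22.23 ang 87.7 r 60.2 Fx,Fy,Fz [ 0.5 -0.5 -0. ] tang -0.5 rad 0.0 lat 0.3 w 0.0230197818045477 ff 0.0
tilt L guard 24.3 23 49 x 0.487 0.588 z 0.159 0.182
```

View pics/last_top.png

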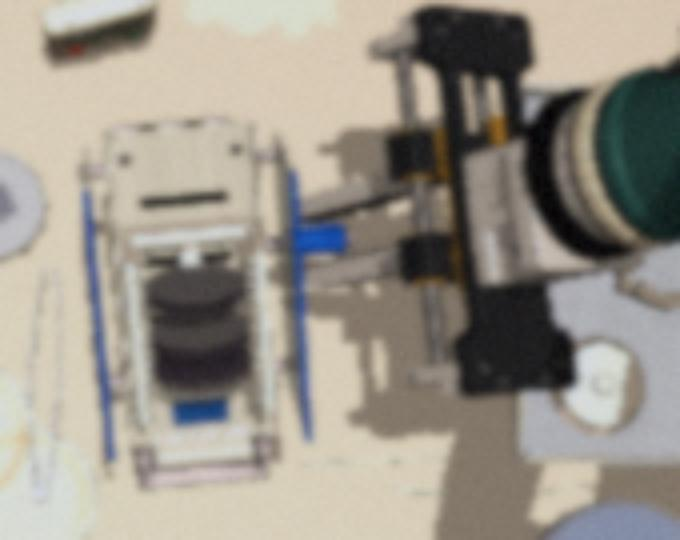

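The fingers are clear of the grip at (320,240), the forces are zero and the deck stays up. I'll open a little more and withdraw along the tool axis.

Emit:
{"api": "carry_out", "payload": {"steps": [[[0,0,0],0,0.4],[[0,0,0],0,0.3],[[0,0,0],0,0.3],[[0,0,-0.02],0,0.3],[[0,0,-0.05],0,0.3],[[0,0,-0.1],0,0.3],[[0,0,-0.15],0,0.3],[[0,0,-0.18],0,0.3],[[0,0,-0.18],0,0.3],[[0,0,-0.18],0,0.3]]}}

```text
time: 23.58
tool_pos: [0.604, -0.0031, 0.2263]
ee_rot: [-3.117, -0.58, 1.661]
wrist_force: [-0.4, 0.1, -0.4]
width: 0.033
finger_force: 0.0
```

```bash
python3 tilt.py 2>/dev/null; python3 - <<'E'
from h import *
from bench import robot
s=robot.snapshot("top"); P=pts(s)
hsv=cv2.cvtColor(s["image"],cv2.COLOR_RGB2HSV); m=cv2.inRange(hsv,(100,90,30),(130,255,255))>0
k=m&(P[...,1]>.07)&(P[...,1]<.097)&(P[...,0]>.5)&(P[...,0]<.7)&(P[...,2]>.02)
print("grip top",np.median(P[k],0).round(4),k.sum())
E
```

```text
tilt L guard 25.7 34 50 x 0.495 0.588 z 0.149 0.182
grip top [0.5916 0.087  0.095 ] 58
```

View pics/last_scene.png

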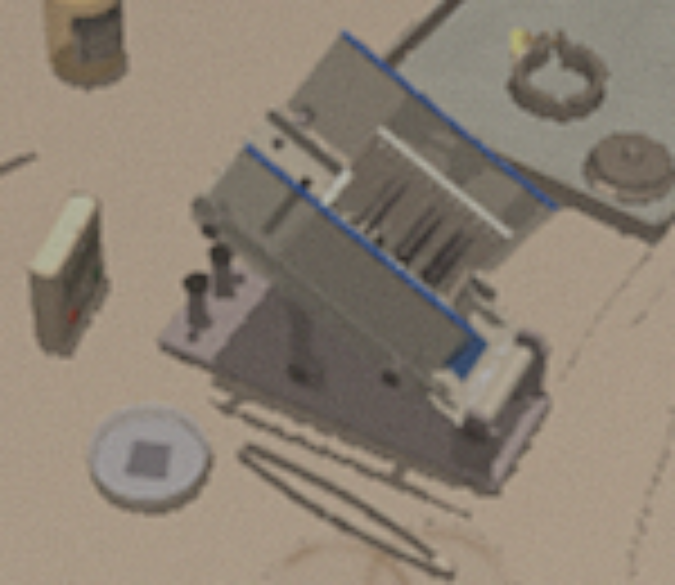

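The deck stands at about 26° with no hand on it. The grip is at stand x of about 17 mm and z of about 87 mm, and the cassette and the other items have not moved. Handing in.

```bash
python3 -c "
from bench import robot
print(robot.close_job())"
```

```text
the job is handed in; nothing more can be done
None
```

The job is handed in: the prop is up at about 87° in its last notch, the deck holds at about 26° on its own with the cassette seated, and the arm is clear; the hand-in did not report a verdict.

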